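Kettle off its hooks, onto the hob; knob held in at the third click

ROBOT

A 6-joint arm with a two-finger parallel gripper is mounted at the origin on a cart in front of the work surface, level with it; the furniture and walls round the work are solid. World frame = base frame: x ahead of the robot, y to its left, z up, the work surface at z = 0. Lengths are in m, angles in degrees, forces in N, time in s.
With the tool pointing down it reaches from about 0.375 to 0.975 m from the base axis. Payload 3.8 kg.
Tool frame: the origin (TCP) lies midway between the tips of the shut fingers; the grasp point (between the pads) lies arm.pinch_z behind it (arm.pinch_z is the distance from the TCP to the grasp point, in m); z points along the fingers, y is the line along which they close (so a half turn about z gives the same grasp; the last joint's range is limited). The gripper opens to 88 mm and grips with 3 to 60 N. Pads are 18 mm wide; open, the fingers measure 123 mm over their backs; the gripper's body (75 mm by 187 mm) begins 45 mm behind the grasp point.
Start: joints at [71.167, 15.12, 91.902, -0, 72.978, -2.114], TCP at [0.194, 0.646, 0.203] pointing down, gripper open.
Joint ranges: [-150.88, 150.88], [-54.13, 125.18], [17.81, 147.31], [-75.09, 255.09], [0, 152.58], [-146.25, 146.25]. Speed limits (degrees/s): [147.25, 147.25, 180, 180, 180, 180].

INTERFACE

Orientations are given as [roll, pitch, yaw] about the fixed x, y, z axes, in that order (R = Rz(yaw) Ry(pitch) Rx(roll)).
In Python, from rig import arm gives the robot as it stands.
- The arm moves only by the tool carry_out, never from a script. Its arguments are lists of equal length, an entry for each row: "delta_pos": the shift along the tool's x, y, z in mm, a list of three; "twist": the turn, a rotation vector about the tool's x, y, z in degrees, a list of three; "hand": the finger opening in mm, from 0 to 88.1. In form: {"delta_pos": [[dx, dy, dz], ...], "twist": [[wx, wy, wz], ...], "hand": [hand, ...]}. A call has 1 to 20 rows; each row shifts and turns the commanded pose from where the row before left it, along the tool's axes as they then stand; what a row does not reach is not made up. A row lasts 1/8 s, in which the tool goes at most 62.5 mm and 10.7 degrees, less where a joint would pass 70% of its speed; a pose out of reach is approached as far as the arm can. A call is refused whole if a number of a shift passes 62.5 or a number of a turn 10.7, either way. A call with a gripper value outside its range is refused whole. The fingers move at their own pace and stop on an object; "squeeze" is the grip in N (left out, the last holds). Time passes only in rows, so rows that do not move let the fingers close. It gives the time, the measured TCP pose, the force, the opening and the grip force at its end, in the units of the state.
- arm.read_state(): the state, without advancing time (a new reading comes with each control period).
- arm.read_camera(name): name is "scene" or "top"; returns a dict with "image" (420x560x3 uint8, red, green, blue), "camera_matrix" (3x3 intrinsics, pixels), "k1" (the pictures are not rectified: a ray, as slopes to the right and down, at radius r is drawn at 1 + k1 r^2 times it, then the intrinsics apply), "R" (3x3) and "t" (3): a world point X has camera coordinates R X + t. Camera axes: x right, y down, z forward; pixel columns grow to the right and rows downward; lengths in m; the calibration is good to about 2 mm. A picture is of the moment at which its call begins. There is no depth.
- arm.job_done(): hands the job in; it is judged then, once.
Trained networks look in the newest picture that a camera, given by its name, has taken for a name from the list of things; names that differ only in an ending like _2 or _b are one class to them, and where a whole thing is asked for, a point or a joint stands for the part that bears it (a point fixed in the world has none). Each returns a list of dicts, best first, with "score" (0 to 1); they miss things now and then, are a little off and sometimes report something else, mostly with a low value. They report only what shows in the picture. A call takes as long as a camera call.
- arm.masks_of(label, camera): "pixels" (420x560 bool, what is visible of it) and "position" ([column, row] in pixels, amid what is visible of it).
- arm.tip_of(label, camera): "position" ([column, row] in pixels: a listed point, or the origin of a listed thing).
The state is a dict: "time": time; "joint_positions": joint angles; "joint_velocities": joint speeds; "joint_efforts": joint torques, N m; "tool_pos": TCP position; "eef_rot": TCP orientation; "ft_force": force on the tool from outside, world axes, zero at the start; "wrist_torque": the same for the moment, N m; "opening": opening from 0.0 (shut) to 1.0 (fully open); "grasp_force": force on a finger pad.
Only numpy, scipy, OpenCV 4.12 (cv2) and the standard library are available. Lean on these libraries where they do the work, as an engineer would, in place of code of your own. Each camera call takes 0.05 s, during which the arm holds its last target. There are 200 camera calls.

TASK

Lift the kettle by its handle up and off the two hooks of its stand, stand it centred on the pan support of the gas hob and let go of it. Then take the hob's knob, push it fully in, turn it anticlockwise from off to the third click and no further, and finish while still gripping it and holding it pushed in there, as one does until the flame safety valve takes over. Do not knock the other things about.

Things in the scene. Friction and masses are not known exactly. Their poses are not given: they have to be found in the camera images.
- kettle: Small steel stove kettle, about 0.4 kg, hung by its rigid arch handle on kettle_stand's two hooks, base 78 mm above the worktop. Origin: centre of the flat base (96 mm across), z up. Body 107 mm across, shoulder below 82 mm, lid knob up to 104 mm. Arch handle in its y-z plane, 115 mm wide; short spout to +y, tip 85 mm from the axis, 87 mm up. Starts with its axes as kettle_stand's.
- kettle_handle (a point): Middle of the kettle's handle bar, 160 mm above its base: a straight level round black bar, 12 mm thick, 86 mm long, along the kettle's y axis, 50 mm free below it. Grip it here from above, fingers closing along the kettle's x axis, between the two hooks that carry the bar 30 mm to either side of this point.
- kettle_stand: Fixed stand. Origin: level with the underside of its dark foot plate (95 x 120 x 10 mm), near its centre; -x is the open front, y runs along the hanging handle bar. Two 8 mm steel rods at y = -30 and +30 mm rise at x = +30 mm to 247 mm and come forward to -x as hooks. The bar hangs in their bend at x = -55 mm, its axis 238 mm up; behind it the hooks slope up at about 1 in 5.
- hook_tips (a point): Midway between the upturned ends of the stand's two hooks (these 30 mm to either side along y), 16 mm in front of the hanging bar's axis, at the height of their tops, 244 mm up. x, y axes as kettle_stand's. The hooks reach through the handle's arch over the kettle's shoulders: lift the kettle 25 to 45 mm, bring it at least 80 mm out along -x, and only then lift higher or go sideways.
- gas_hob: Fixed one-burner gas hob, steel, 190 (x) x 300 (y) mm, panel 48 mm above the worktop. Origin: centre of its underside; -x is its front, +y its left. Burner with a dark square pan support on the left half, black knob on the right half, 170 mm from the burner's centre. A rubber hose leaves from the back.
- hob_burner (a point): Centre of the pan support over the burner, at the height on which a pot stands, 86 mm above the worktop. Support 134 mm square; its four flat fingers reach in to 20 mm from the centre. Axes as the hob's.
- knob_grip (a point): Top centre of the hob's knob, 89 mm above the worktop when out. Black disc 47 mm across, underside 8 mm, upper face 18 mm above the panel; on it a grip bar 42 mm long (this point's x axis), 12 mm thick (y), the top 24 mm, ending at this point. At off the bar lies along the hob's x, its white line towards the back. The point turns and sinks with the knob. Grip the bar from above across its 12 mm.
- knob_turn (a joint): Turn of the knob, rad: 0 = off (always at the start), growing anticlockwise from above. Stops every 24 degrees: first click 0.419, second 0.838, third 1.257, two more after it. A sprung ball drops into each; leaving one takes about 0.15 N m. Locked at off until pushed in 3 to 4 mm. Small white pips on the black bezel mark the stops, a white bar marks off.
- knob_push (a joint): How far the knob is pushed in (down), m: 0 out, 0.005 fully in. Its spring pushes back with 2.5 N when out, 7.5 N fully in, and brings it out again as soon as it is let go, at any angle.
- salt_shaker: White salt shaker, 43 mm across, 73 mm high, loose, a bystander. Origin: centre of its underside.
- mug_2: White mug, 74 mm across, 92 mm high, handle on the side, loose, a bystander. Origin: on its underside.

How it is judged:
By the outcome, as a careful person would: the job done as asked, in the order asked, and still so for the second after the job is handed in, while the arm keeps its last pose, push and grip.
It also fails if it takes over 53 s, if anything falls off the work surface, if the arm or the gripper's body presses on something with over 40 N, if the wrist force passes 120 N, or if a joint passes its speed limit or range.

## Working session

There is one attempt and no reset: what is moved stays moved. The work goes in short steps, Python scripts to look and compute and a tool call to move; the robot and the scene stay as the last step left them, time stands still between calls to the robot, and variables do not carry over. Pictures are saved under pics/ and viewed, at most 10 in all, crops included, and the job is handed in when it is done.

Besides the shell and the picture viewer there is one more tool, called after "Emit:" as a command line: name --argument value ..., lists and objects as JSON in quotes. carry_out: Moves the arm, as the interface text tells. Its arguments: {"type":"object","properties":{"delta_pos":{"type":"array","items":{"type":"array","items":{"type":"number"}}},"twist":{"type":"array","items":{"type":"array","items":{"type":"number"}}},"hand":{"type":"array","items":{"type":"number"}},"squeeze":{"type":"number"}},"required":["delta_pos","twist","hand"]}

```bash
mkdir -p pics; cat > h.py <<'E'
import numpy as np, cv2
from rig import arm
from scipy.spatial.transform import Rotation as Ro
def save(n,c):
    cv2.imwrite(n,c['image'][:,:,::-1])
def ray(c,p):
    K=c['camera_matrix'];d=np.array([c['k1'],0,0,0,0.])
    u=cv2.undistortPoints(np.array([[p]],float),K,d)[0,0]
    R=np.array(c['R']);t=np.array(c['t'])
    o=-R.T@t; v=R.T@np.array([u[0],u[1],1]); return o,v/np.linalg.norm(v)
def atz(c,p,z):
    o,v=ray(c,p); return o+v*(z-o[2])/v[2]
def tri(rs):
    A=0;b=0
    for o,v in rs:
        P=np.eye(3)-np.outer(v,v);A=A+P;b=b+P@o
    x=np.linalg.solve(A,b); return x,[np.linalg.norm((np.eye(3)-np.outer(v,v))@(x-o)) for o,v in rs]
def proj(c,X):
    return cv2.projectPoints(np.array(X,float).reshape(-1,1,3),cv2.Rodrigues(np.array(c['R']))[0],np.array(c['t'],float),c['camera_matrix'],np.array([c['k1'],0,0,0,0.]))[0][:,0]
E
cat > a.py <<'E'
from h import *
np.set_printoptions(precision=4,suppress=True)
C={n:arm.read_camera(n) for n in('scene','top')}
for n in C: save(f'pics/{n}0.png',C[n]);print(n,-np.array(C[n]['R']).T@C[n]['t'])
Z=dict(kettle=.078,kettle_handle=.238,kettle_stand=0,hook_tips=.244,gas_hob=0,hob_burner=.086,knob_grip=.089,salt_shaker=0,mug_2=0)
for l,z in Z.items():
    rs=[]
    for n in C:
        r=arm.tip_of(l,n)[:2]
        for d in r: print(l,n,round(d['score'],2),np.array(d['position']),atz(C[n],d['position'],z))
        if r: rs.append(ray(C[n],r[0]['position']))
    if len(rs)>1: print('   tri',*tri(rs))
s=arm.read_state();print(s, arm.pinch_z)
E
python3 a.py
```

```text
scene [ 0.1136 -0.6062  0.5379]
top [0.2814 0.1683 1.0439]
kettle scene 0.6 [230.1 225.2] [0.401  0.2976 0.078 ]
kettle scene 0.41 [224.7 153.9] [0.5621 0.8258 0.078 ]
kettle top 0.66 [207.8 262.4] [0.4031 0.3107 0.078 ]
kettle top 0.45 [195.3 254.7] [0.4215 0.3353 0.078 ]
   tri [0.4047 0.3115 0.071 ] [np.float64(0.0007436847323493369), np.float64(0.0007436847323492199)]
kettle_handle scene 0.83 [223.9 155.3] [0.4013 0.3185 0.238 ]
kettle_handle top 0.95 [194.  252.5] [0.4023 0.3097 0.238 ]
   tri [0.4002 0.3096 0.2409] [np.float64(0.0016806111558702638), np.float64(0.0016806111558702256)]
kettle_stand scene 0.63 [238.3 241.4] [0.4385 0.3554 0.    ]
kettle_stand top 0.91 [192.  253.7] [0.4358 0.356  0.    ]
   tri [ 0.4372  0.3557 -0.0001] [np.float64(0.0014139700922879597), np.float64(0.0014139700922879191)]
hook_tips scene 0.73 [221.8 158.5] [0.3845 0.2805 0.244 ]
gas_hob scene 0.61 [344.4 298.4] [0.5492 0.0374 0.    ]
gas_hob top 0.98 [330.9 190.2] [0.5502 0.0296 0.    ]
   tri [0.547  0.031  0.0053] [np.float64(0.0018668991128659473), np.float64(0.001866899112866026)]
hob_burner
[... 851 characters left out ...]
1.9] [0.3535 0.2374 0.    ]
mug_2 top 0.64 [251.6 283. ] [0.3581 0.2292 0.    ]
   tri [0.3546 0.2297 0.0046] [np.float64(0.0031815355950714375), np.float64(0.003181535595071443)]
{'time': 1.0, 'joint_positions': array([71.167 , 15.1187, 91.9021, -0.0021, 72.9793, -2.116 ]), 'joint_velocities': array([ 0.0318,  0.1282,  0.0253,  0.1082, -0.062 , -0.0754]), 'joint_efforts': array([ -0.0005, -50.2068, -35.7271,   0.0729,   0.0184,  -0.    ]), 'tool_pos': array([0.1942, 0.6465, 0.2027]), 'eef_rot': array([-179.9998,    0.002 ,  163.2836]), 'ft_force': array([ 0.15  ,  0.0138, -1.1369]), 'wrist_torque': array([-0.0219, -0.0366, -0.0087]), 'grasp_force': 0.0, 'opening': 0.9992449760284117} 0.0187
```

View pics/scene0.png

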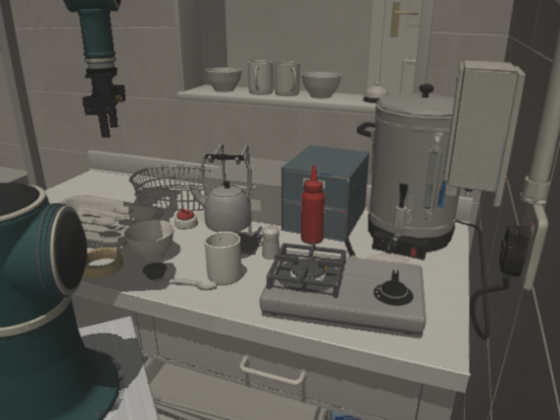

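View pics/top0.png

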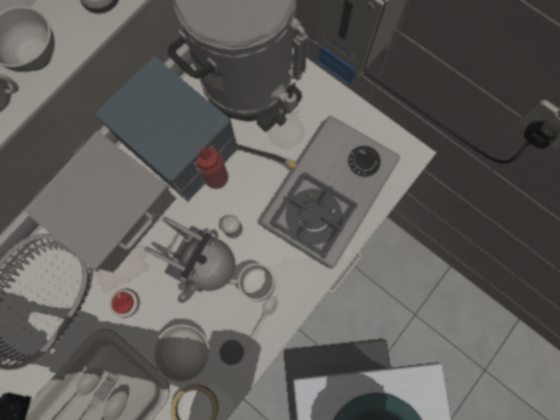

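The scene picture shows the kettle hanging at about (225,155–230), the mug in front of it at (222,258), the shaker at (271,243) and the hob at (345,290) with its knob at (395,285). The top picture shows the handle at (195,252), the burner at (316,211) and the knob at (365,158). I'll overlay the model to get the yaws.

```bash
cat > b.py <<'E'
from h import *
from scipy.optimize import minimize
np.set_printoptions(precision=4,suppress=True)
C={n:arm.read_camera(n) for n in('scene','top')}
def pose(o,yaw,P): return (Ro.from_euler('z',yaw,degrees=True).apply(np.array(P,float)))+np.r_[o,0]
bur=np.array([.485,.076]);kn=np.array([.602,-.049])
# hob yaw from mask minAreaRect rays
m=arm.masks_of('gas_hob','top')[0];print('hob mask',m['score'],m['pixels'].sum())
ys,xs=np.nonzero(m['pixels']);P=np.array([atz(C['top'],(x,y),.048)[:2] for x,y in zip(xs[::5],ys[::5])],np.float32)
print('hob rect',cv2.minAreaRect(P))
for n in C:
    for l in('kettle_handle','hob_burner','knob_grip'):
        r=arm.tip_of(l,n); print(n,l,r[0]['score'],r[0]['position'])
im={n:C[n]['image'][:,:,::-1].copy() for n in C}
def crop(n,x0,y0,w,h,s): return cv2.resize(im[n][y0:y0+h,x0:x0+w],None,fx=s,fy=s,interpolation=cv2.INTER_CUBIC),x0,y0,s
def line(cr,n,A,col):
    I,x0,y0,s=cr
    q=((proj(C[n],A)-[x0,y0]+.5)*s).astype(int); cv2.polylines(I,[q.reshape(-1,1,2)],False,col,1)
outs=[]
hy=43.4; ho=bur+ (kn-bur)/2
for n,bx in dict(top=((140,200,140,105),(255,110,150,160)),scene=((180,130,105,150),(255,230,180,100))).items():
    a=crop(n,*bx[0],4 if n=='top' else 3.5)
    A=pose([.4013,.3097],52,[[0,-.043,.238],[0,.043,.238]]);line(a,n,A,(0,0,255))
    A=pose([.437,.356],52,[[-.0475,-.06,.01],[.0475,-.06,.01],[.0475,.06,.01],[-.0475,.06,.01],[-.0475,-.06,.01]]);line(a,n,A,(0,255,0))
    b=crop(n,*bx[1],3.5 if n=='top' else 4)
    A=pose(bur,hy,[[-.067,-.067,.086],[.067,-.067,.086],[.067,.067,.086],[-.067,.067,.086],[-.067,-.067,.086]]);line(b,n,A,(0,0,255))
    A=pose(kn,hy,[[-.021,-.006,.089],[.021,-.006,.089],[.021,.006,.089],[-.021,.006,.089],[-.021,-.006,.089]]);line(b,n,A,(0,255,0))
    outs+=[(n+'a',a[0]),(n+'b',b[0])]
d=dict(outs)
def put(l):
    H=max(i.shape[0] for i in l); return np.hstack([cv2.copyMakeBorder(i,0,H-i.shape[0],0,0,0) for i in l])
for nm,l in(('k',[d['topa'],d['scenea']]),('h',[d['topb'],d['sceneb']])):
    I=put(l);f=min(1,800/I.shape[1],600/I.shape[0]);cv2.imwrite(f'pics/ov_{nm}.png',cv2.resize(I,None,fx=f,fy=f,interpolation=cv2.INTER_AREA) if f<1 else I)
E
python3 b.py
```

```text
hob mask 0.59 11808
hob rect ((0.5818384289741516, 0.0886988639831543), (0.3219902515411377, 0.30128639936447144), 51.658084869384766)
scene kettle_handle 0.72 [224.0, 154.3]
scene hob_burner 0.96 [309.7, 256.3]
scene knob_grip 0.95 [394.3, 274.8]
top kettle_handle 0.77 [198.7, 253.4]
top hob_burner 0.9 [315.9, 213.0]
top knob_grip 0.87 [365.4, 155.0]
```

View pics/ov_k.png

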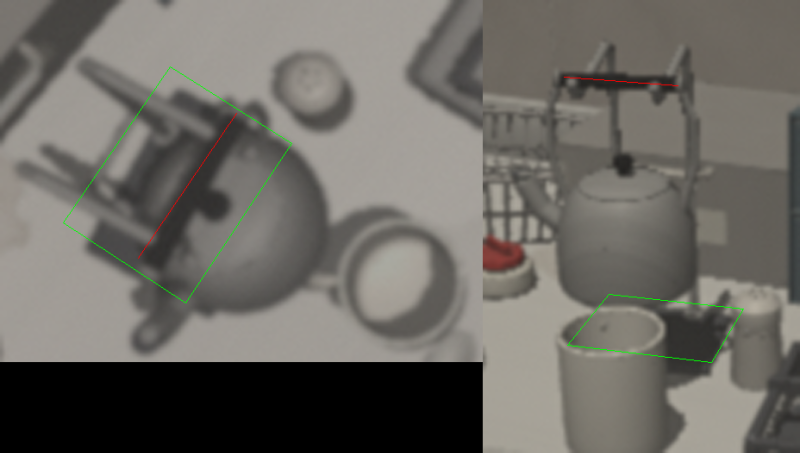

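View pics/ov_h.png

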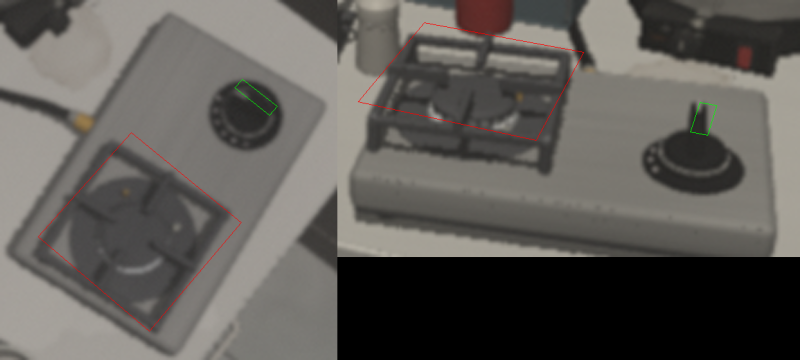

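The overlay shows the hob's true edges are turned about 10° from my guess. Its corners in the top crop are at (168,12), (326,100), (178,355) and (8,248). The bar mark is also a few pixels right of the real bar. I'll fit from those pixels.

```bash
cat > c.py <<'E'
from h import *
np.set_printoptions(precision=4,suppress=True)
c=arm.read_camera('top');s=arm.read_camera('scene')
f=lambda p:(255+p[0]/2.249,110+p[1]/2.249)
Q=[atz(c,f(p),.048) for p in((168,12),(326,100),(178,355),(8,248))]
for i in range(4):
    d=Q[(i+1)%4]-Q[i];print(np.linalg.norm(d),np.degrees(np.arctan2(d[1],d[0])))
print('centre',np.mean(Q,0))
print('bezel',atz(c,f((245,115)),.050))
g=lambda p:(140+p[0]/3.452,200+p[1]/3.452)
k=lambda p:(180+(p[0]-483)/3.02,130+p[1]/3.02)
for p in((572,86),(655,88),(613.5,82),(560,79),(677,82)): print('scene bar',atz(s,k(p),.238))
print('kettle rim/ lid knob top',atz(c,g((212,207)),.182), 'scene',atz(s,k((624,163)),.18))
for p in((80,65),(20,170)): print('rod elbow',atz(c,g(p),.247))
im=cv2.cvtColor(c['image'],cv2.COLOR_RGB2BGR)
A=cv2.resize(im[225:300,145:245],None,fx=7.5,fy=7.5,interpolation=cv2.INTER_CUBIC)
cv2.imwrite('pics/z1.png',cv2.convertScaleAbs(A,alpha=1.6))
E
python3 c.py
```

```text
0.1815909422926287 -126.98605178954845
0.2959727128082317 142.89214731759034
0.19082631174118608 51.71827693306897
0.2918222459675486 -38.91362254046071
centre [0.5434 0.0346 0.048 ]
bezel [ 0.5964 -0.0453  0.05  ]
scene bar [0.3662 0.3099 0.238 ]
scene bar [0.4179 0.2808 0.238 ]
scene bar [0.3957 0.3064 0.238 ]
scene bar [0.363  0.3294 0.238 ]
scene bar [0.4369 0.2874 0.238 ]
kettle rim/ lid knob top [0.3956 0.3067 0.182 ] scene [0.397 0.295 0.18 ]
rod elbow [0.4648 0.358  0.247 ]
rod elbow [0.4147 0.39   0.247 ]
```

View pics/z1.png

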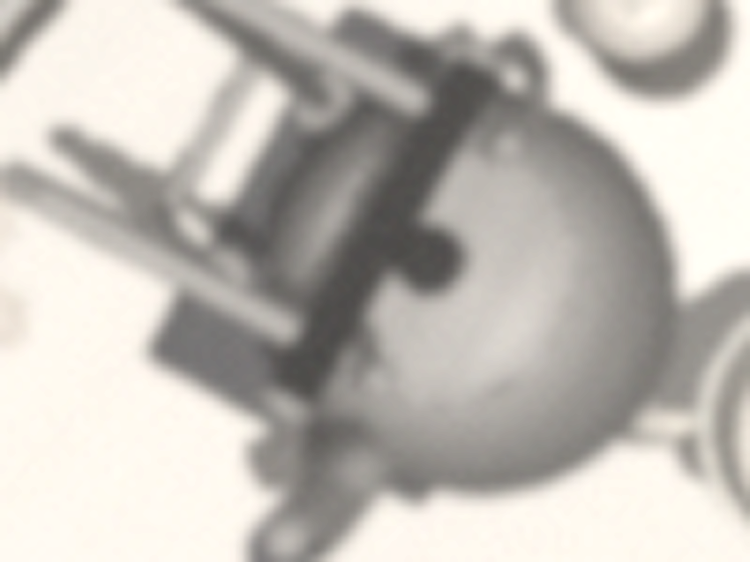

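The zoom shows the black bar running from (475,85) to (300,380) in the crop. The lid knob is at (432,258) and the hooks come in from the upper left.

```bash
cat > d.py <<'E'
from h import *
np.set_printoptions(precision=4,suppress=True)
c=arm.read_camera('top');s=arm.read_camera('scene')
z=lambda p:(145+p[0]/7.5,225+p[1]/7.5)
f=lambda p:(255+p[0]/2.249,110+p[1]/2.249)
a,b=[atz(c,z(p),.238) for p in((475,85),(300,380))]
d=b-a;print('bar',a,b,(a+b)/2,np.linalg.norm(d),np.degrees(np.arctan2(d[1],d[0])))
S=[atz(c,f(p),.086) for p in((105,145),(235,210),(150,325),(40,240))]
print('support',np.mean(S,0),[np.linalg.norm(S[i]-S[i-1]) for i in range(4)])
for p in((263,12),):pass
T={}
for l in('hob_burner','knob_grip','kettle_handle'):
    r=[(n,arm.tip_of(l,n)[0]) for n in('top','scene')]
    x=tri([ray({'top':c,'scene':s}[n],q['position']) for n,q in r]);print(l,*x,[atz({'top':c,'scene':s}[n],q['position'],dict(h=.086,k=.089)[l[0]] if l!='kettle_handle' else .238)[:2] for n,q in r])
# model overlay of hob at fit
hy=52.1;H=np.array([.5434,.0346])
im={'top':c['image'][:,:,::-1].copy(),'scene':s['image'][:,:,::-1].copy()}
def P(o,P_): return Ro.from_euler('z',hy,degrees=True).apply(np.array(P_,float))+np.r_[o,0]
kn=H+Ro.from_euler('z',hy,degrees=True).apply([0,-.085,0])[:2]; bu=2*H-kn; print('sym knob,burner',kn,bu)
out=[]
for n,(x0,y0,w,h,k) in dict(top=(255,110,150,160,3.5),scene=(255,230,180,100,4)).items():
    I=cv2.resize(im[n][y0:y0+h,x0:x0+w],None,fx=k,fy=k,interpolation=cv2.INTER_CUBIC)
    def L(A,col): cv2.polylines(I,[((proj({'top':c,'scene':s}[n],A)-[x0,y0]+.5)*k).astype(int).reshape(-1,1,2)],True,col,1)
    R=lambda a,b,z:[[-a,-b,z],[a,-b,z],[a,b,z],[-a,b,z]]
    L(P(H,R(.095,.15,.048)),(255,0,0));L(P(bu,R(.067,.067,.086)),(0,0,255));L(P(kn,R(.021,.006,.089)),(0,255,0))
    L(P(kn,[[.0235*np.cos(t),.0235*np.sin(t),.066] for t in np.linspace(0,6.28,30)]),(0,255,255))
    out.append(I)
hh=max(i.shape[0] for i in out)
I=np.hstack([cv2.copyMakeBorder(i,0,hh-i.shape[0],0,0,0) for i in out]);I=cv2.resize(I,None,fx=800/I.shape[1],fy=800/I.shape[1],interpolation=cv2.INTER_AREA);cv2.imwrite('pics/z2.png',cv2.convertScaleAbs(I,alpha=1.5))
E
python3 d.py
```

```text
bar [0.428  0.2832 0.238 ] [0.3642 0.3273 0.238 ] [0.3961 0.3053 0.238 ] 0.07754755202979155 145.34863414419
support [0.4851 0.0821 0.086 ] [np.float64(0.11026554261974672), np.float64(0.13630518923755366), np.float64(0.1348801607347002), np.float64(0.12775258701664416)]
hob_burner [0.4874 0.0763 0.0918] [np.float64(0.0029940868850592906), np.float64(0.002994086885059274)] [array([0.4916, 0.0747]), array([0.489 , 0.0852])]
knob_grip [ 0.5976 -0.0449  0.0957] [np.float64(0.001954452128819443), np.float64(0.0019544521288193824)] [array([ 0.6017, -0.0474]), array([ 0.6025, -0.0365])]
kettle_handle [0.3957 0.3096 0.2407] [np.float64(0.004017773156303483), np.float64(0.0040177731563034716)] [array([0.4   , 0.3091]), array([0.394 , 0.3179])]
sym knob,burner [ 0.6105 -0.0176] [0.4763 0.0868]
```

View pics/z2.png

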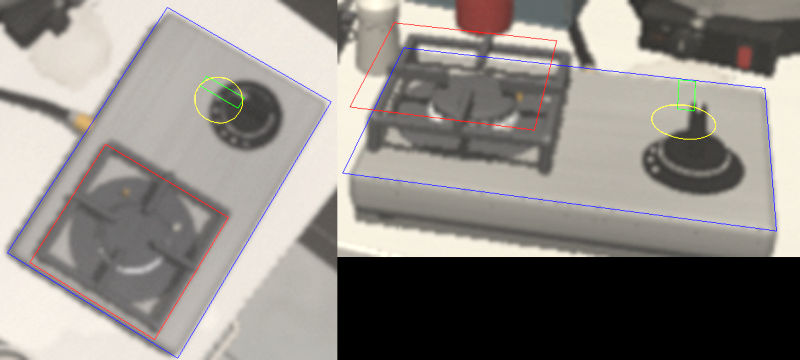

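In the top view, the fitted panel outline matches the hob, so its yaw is about 52°. The knob sits about 30 mm forward of the hob's mid-line, at (245,115) in the crop. One cleaner zoom of the burner and knob will settle their positions.

```bash
cat > e.py <<'E'
from h import *
c=arm.read_camera('top');s=arm.read_camera('scene')
A=cv2.resize(c['image'][135:250,265:390,::-1],None,fx=4.8,fy=4.8,interpolation=cv2.INTER_CUBIC)  #600x552
A=A[:, :]
B=cv2.resize(s['image'][240:310,260:420,::-1],None,fx=5,fy=5,interpolation=cv2.INTER_CUBIC) #800x350
A=cv2.resize(c['image'][135:250,265:390,::-1],None,fx=3.2,fy=3.2,interpolation=cv2.INTER_CUBIC) #400x368
B=cv2.resize(s['image'][240:310,260:420,::-1],None,fx=2.5,fy=3.2,interpolation=cv2.INTER_CUBIC) #400x224
A=cv2.resize(c['image'][140:245,265:385,::-1],None,fx=5,fy=5,interpolation=cv2.INTER_CUBIC) #600x525
B=cv2.resize(s['image'][245:300,265:425,::-1],None,fx=5,fy=5,interpolation=cv2.INTER_CUBIC) #800x275
g=lambda I:cv2.convertScaleAbs(I,alpha=2.2,beta=10)
cv2.imwrite('pics/zt.png',g(A));cv2.imwrite('pics/zs.png',g(B))
E
python3 e.py
```

```text
(no output)
```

View pics/zt.png

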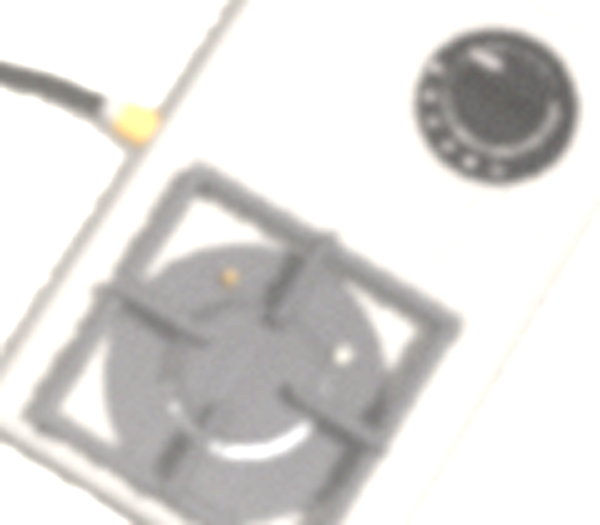

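View pics/zs.png

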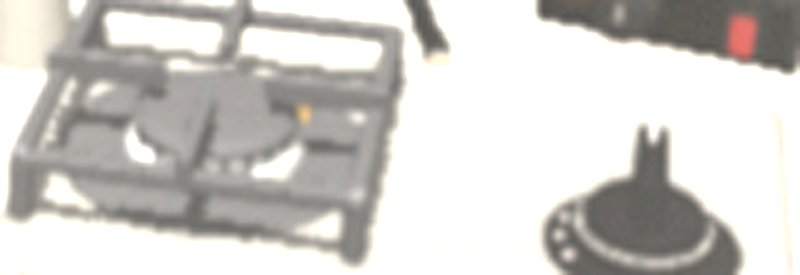

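The crops show the pan support's finger tips centring at (243,364) in the top crop and about (217,82) in the scene crop. The knob bezel is centred at (497,106) in the top crop, with its white line toward the back. The bar's top is near (653,138) in the scene crop.

```bash
cat > f.py <<'E'
from h import *
np.set_printoptions(precision=4,suppress=True)
c=arm.read_camera('top');s=arm.read_camera('scene')
t=lambda p:(265+p[0]/5,140+p[1]/5); q=lambda p:(265+p[0]/5,245+p[1]/5)
print('burner',atz(c,t((243.5,364.5)),.086),atz(s,q((217,82)),.086),tri([ray(c,t((243.5,364.5))),ray(s,q((217,82)))]))
for a,b in(((100,288),(375,445)),((320,240),(165,475)),((200,165),(460,325)),((200,165),(35,420))):
    A,B=atz(c,t(a),.086),atz(c,t(b),.086);d=B-A;print(np.degrees(np.arctan2(d[1],d[0])),np.linalg.norm(d))
print('knob bezel',atz(c,t((497,106)),.050),'scene',atz(s,q((643,240)),.05),'top',atz(s,q((653,138)),.089))
p=atz(c,t((497,106)),.050)
print('pred knob top in c', (proj(c,[p[0],p[1],.089])-[265,140])*5)
a,b=atz(c,t((487,58)),.089),p;print('white line',a,np.degrees(np.arctan2(*(a-b)[1::-1])))
E
python3 f.py
```

```text
burner [0.483  0.0828 0.086 ] [0.4814 0.0683 0.086 ] (array([0.4865, 0.0814, 0.0773]), [np.float64(0.0018258345267812366), np.float64(0.0018258345267812045)])
-126.27261837135913 0.13213443728317611
140.83471177844848 0.12044072973317738
-128.65715697955687 0.12896213771572412
141.99513309531397 0.1306803807709906
knob bezel [ 0.5961 -0.0463  0.05  ] scene [ 0.6008 -0.0467  0.05  ] top [ 0.6058 -0.0396  0.089 ]
pred knob top in c [[512.3627  76.8834]]
white line [ 0.6057 -0.0367  0.089 ] 45.24679713603876
```

Emit:
carry_out --delta_pos '[[0, 0, -32], [0, 0, -32], [0, 0, -32], [0, 0, -32], [-30, -14, 0], [-33, -15, 0], [-33, -15, 0], [-33, -15, 0], [-33, -15, 0], [-33, -15, 0], [-33, -15, 0], [-33, -15, 0], [-33, -15, 0], [-33, -15, 0], [-32, -17, 0], [0, 0, 0], [0, 0, 0]]' --twist '[[0, 0, 4.45], [0, 0, 4.45], [0, 0, 4.45], [0, 0, 4.45], [0, 0, 0], [0, 0, 0], [0, 0, 0], [0, 0, 0], [0, 0, 0], [0, 0, 0], [0, 0, 0], [0, 0, 0], [0, 0, 0], [0, 0, 0], [0, 0, 0], [0, 0, 0], [0, 0, 0]]' --hand '[60, 60, 60, 60, 60, 60, 60, 60, 60, 60, 60, 60, 60, 60, 60, 60, 60]'

```text
time: 4.28
tool_pos: [0.3958, 0.3066, 0.3308]
eef_rot: [180.0, -0.0, 145.5]
ft_force: [-0.9, -0.3, -0.1]
opening: 0.681
grasp_force: 0.0
```

Emit:
carry_out --delta_pos '[[0, 0, 25], [0, 0, 25], [0, 0, 25], [0, 0, 20], [0, 0, 10], [0, 0, 7], [0, 0, 0]]' --twist '[[0, 0, 0], [0, 0, 0], [0, 0, 0], [0, 0, 0], [0, 0, 0], [0, 0, 0], [0, 0, 0]]' --hand '[60, 60, 60, 60, 60, 60, 60]'

```text
time: 5.15
tool_pos: [0.3959, 0.3064, 0.2187]
eef_rot: [-180.0, -0.0, 145.5]
ft_force: [-0.1, 0.0, 0.2]
opening: 0.679
grasp_force: 0.0
```

```bash
cat > g.py <<'E'
from h import *
c=arm.read_camera('top');s=arm.read_camera('scene')
A=cv2.resize(c['image'][215:300,145:245,::-1],None,fx=4.5,fy=4.5,interpolation=cv2.INTER_CUBIC)
B=cv2.resize(s['image'][110:215,185:260,::-1],None,fx=4.3,fy=4.3,interpolation=cv2.INTER_CUBIC)
h=max(A.shape[0],B.shape[0])
cv2.imwrite('pics/g.png',cv2.convertScaleAbs(np.hstack([cv2.copyMakeBorder(i,0,h-i.shape[0],0,0,0) for i in(A,B)]),alpha=1.6))
E
python3 g.py
```

```text
(no output)
```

View pics/g.png

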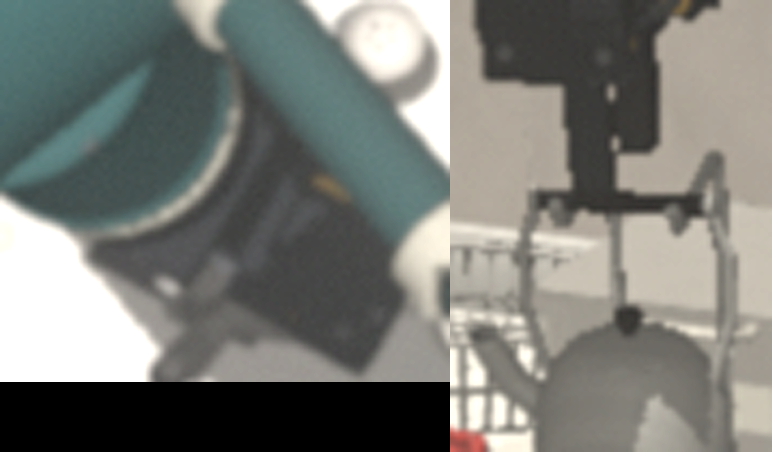

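The scene crop shows the fingers straddling the bar: front finger around (592,200), rear finger tip around (635,150), bar from 535 to 705. I'll check the tips against the projection.

```bash
cat > k.py <<'E'
from h import *
s=arm.read_camera('scene');st=arm.read_state()
T=st['tool_pos'];u=np.array([.566,.824,0])
for nm,X in(('tcp',T),('front',T-.03*u),('back',T+.03*u),('bar',T+[0,0,.0187]),('front mid',T-.03*u+[0,0,.0187])):
    print(nm,(proj(s,X)-[185,110])*4.3+[450,0])
print(arm.masks_of('kettle_handle','scene')[0]['position'])
E
python3 k.py
```

```text
tcp [[617.27699492 237.36003517]]
front [[599.98493009 256.61006162]]
back [[633.659712   219.13234044]]
bar [[615.49493833 201.85693019]]
front mid [[598.01589021 220.24908914]]
[225.2, 204.9]
```

```bash
cat > k2.py <<'E'
from h import *
s=arm.read_camera('scene')
T=np.array([.1942,.6465,.2027]);y=np.deg2rad(163.28);u=np.array([np.sin(y),-np.cos(y),0])
for d in(-.05,0,.05): print(d,proj(s,T+d*u), proj(s,T+d*u+[0,0,.03]))
I=cv2.imread('pics/scene0.png');J=s['image'][:,:,::-1]
A=cv2.resize(I[60:150,75:135],None,fx=5,fy=5,interpolation=cv2.INTER_CUBIC)
B=cv2.resize(J[100:190,190:250],None,fx=5,fy=5,interpolation=cv2.INTER_CUBIC)
cv2.imwrite('pics/k2.png',cv2.convertScaleAbs(np.hstack([A,B]),alpha=2.5,beta=20))
E
python3 k2.py
```

```text
-0.05 [[107.81756468 149.90726699]] [[106.12962764 138.49756431]]
0 [[111.68290972 144.51745871]] [[110.10083194 133.48941949]]
0.05 [[115.27451433 139.51737536]] [[113.78756427 128.84724431]]
```

View pics/k2.png

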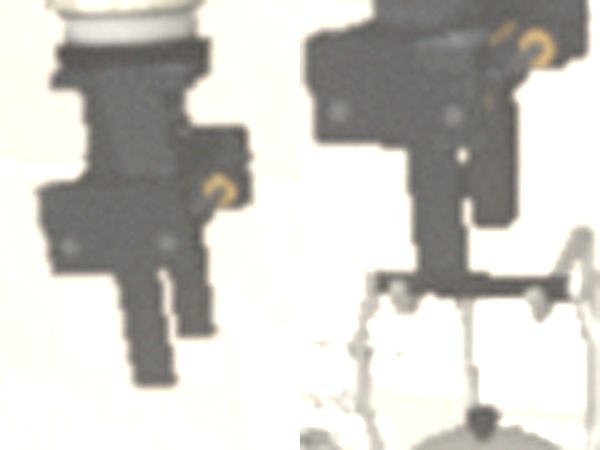

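The fingertips show about 12 px (roughly 30 mm) higher than the TCP projection, both here and in the first picture. The tips probably draw back when the hand is open. Closing gently will show whether the bar lies between the pads.

Emit:
carry_out --delta_pos '[[0, 0, 0], [0, 0, 0], [0, 0, 0], [0, 0, 0], [0, 0, 0], [0, 0, 0]]' --twist '[[0, 0, 0], [0, 0, 0], [0, 0, 0], [0, 0, 0], [0, 0, 0], [0, 0, 0]]' --hand '[45, 30, 20, 15, 10, 5]' --squeeze 15

```text
time: 6.15
tool_pos: [0.3959, 0.3063, 0.2187]
eef_rot: [-180.0, 0.0, 145.5]
ft_force: [-0.7, -0.9, 0.2]
opening: 0.062
grasp_force: 0.0
```

The fingers closed to 5.5 mm without meeting the bar. My picture allowance is used up, so I'll work numerically from pixel data.

```bash
cat > m.py <<'E'
from h import *
np.set_printoptions(precision=1,suppress=True)
s=arm.read_camera('scene');c=arm.read_camera('top');st=arm.read_state();T=st['tool_pos']
u=np.array([.566,.824,0]);v=np.array([-.824,.566,0])
for z in(.285,.31,.34): print(z,[proj(c,T+[0,0,z-T[2]]+a*u+b*v)[0] for a,b in((-.0935,-.0375),(-.0935,.0375),(-.0375,-.0935),(-.0375,.0935))])
print('pred tcp',proj(s,T)[0],'bar',proj(s,T+[0,0,.019])[0])
g=cv2.cvtColor(s['image'],cv2.COLOR_RGB2GRAY)
print('cols 205..245')
for r in range(118,182,2): print(r,''.join('#' if x<45 else '+' if x<70 else '-' if x<95 else '.' for x in g[r,196:256]))
E
python3 m.py
```

```text
0.285 [array([252.5, 259.9]), array([229.2, 301.3]), array([239.7, 213.9]), array([180.7, 315.5])]
0.31 [array([251.5, 258. ]), array([227.4, 300.8]), array([238.3, 210.6]), array([177.3, 315.5])]
0.34 [array([250.2, 255.6]), array([225.1, 300.1]), array([236.6, 206.3]), array([172.8, 315.5])]
pred tcp [223.7 165.7] bar [223.3 157.3]
cols 205..245
118 #################################+++####+-..................
120 ###############################++++###+-....................
122 +++####################+++#######+----......................
124 ++#####################+++#######+..........................
126 #################################+..........................
128 #################################+..........................
130 .------------------+#############+..........................
132 ...................+#############+..........................
134 ...................+#############+..........................
136 ...................-+############+..........................
138 ....................+############+..........................
140 ....................+##########
[... 629 characters left out ...]
..-+++++-.....-+++--.........--++++++-------......
162 ......----...----.........---...........-+++-....-----......
164 ......--..................---............--.......----......
166 .....---...................--.....................--........
168 ...-----..................---......................--.......
170 ...----+-....--...........---......................-----....
172 .....---...................--......................-----....
174 .....---...................-+-.....................-----....
176 .....----..................---.....................-----....
178 ..--.----..................---.....................-----....
180 .--.-----..............-..------...................-----....
```

Emit:
carry_out --delta_pos '[[0, 0, 0], [0, 0, 0], [0, 0, 0], [0, 0, 0], [0, 0, 5], [0, 0, 5], [0, 0, 4], [0, 0, 0]]' --twist '[[0, 0, 0], [0, 0, 0], [0, 0, 0], [0, 0, 0], [0, 0, 0], [0, 0, 0], [0, 0, 0], [0, 0, 0]]' --hand '[55, 55, 55, 55, 55, 55, 55, 55]'

```text
time: 7.25
tool_pos: [0.3955, 0.306, 0.204]
eef_rot: [-179.9, -0.0, 145.5]
ft_force: [0.7, -0.3, 0.3]
opening: 0.62
grasp_force: 0.0
```

```bash
sed -i 's/range(118,182,2)/range(130,176,2)/' m.py; python3 m.py | tail -25
```

```text
pred tcp [224.  171.8] bar [223.6 163.5]
cols 205..245
130 ++++###################+++##########+-......................
132 ########################++##########+.......................
134 ####################################+.......................
136 ++++++++++++########################+.......................
138 ..............-+####################+.......................
140 ...............-+###################+.......................
142 ................+###################+-......................
144 ................+####################+......................
146 ................+####################+..........-+++-.......
148 ................+####################+.........-++++-.......
150 ................-###################+-........-+++++-.......
152 .................+##########+++++++-.........-++-----.......
154 .......--++++++++###########+++--..........--+++-.----......
156 .......-++##+++################################+..--+-......
158 .......-++++--++######################++-++####+---++-......
160 ......----..-+++++##########+-.........-+++++++-------......
162 ......----...-----........-+-...........-+++-....-----......
164 ......--..................---............--.......----......
166 .....---...................--.....................--........
168 ...-----...................--......................--.......
170 ...----+-....--...........---......................-----....
172 .....---...................--......................-----....
174 .....---...................-+-.....................-----....
```

Emit:
carry_out --delta_pos '[[0, 0, 4], [0, 0, 4], [0, 0, 4], [0, 0, 4], [0, 0, 0]]' --twist '[[0, 0, 0], [0, 0, 0], [0, 0, 0], [0, 0, 0], [0, 0, 0]]' --hand '[55, 55, 55, 55, 55]'

```text
time: 7.98
tool_pos: [0.3956, 0.306, 0.1881]
eef_rot: [-179.9, -0.0, 145.5]
ft_force: [1.1, 0.7, 0.6]
opening: 0.625
grasp_force: 0.0
```

```bash
python3 m.py | tail -25
```

```text
pred tcp [224.4 178.7] bar [224.  170.5]
cols 205..245
130 #######################################+....................
132 #####################################+-.....................
134 ################################+####+......................
136 ##+#############################+####+......................
138 #+++####################+++##########+......................
140 ########################++###########+......................
142 #####################################+......................
144 ++++++++++++#########################+......................
146 ...............-+####################+..........-+++-.......
148 ................+####################+.........-++++-.......
150 ................+####################+........-+++++-.......
152 ................-####################+.......-++-----.......
154 .......--++++++++####################+-....--+++-.----......
156 .......-++##+++################################+..--+-......
158 .......-+++++-++#######################+-++####+---++-......
160 ......----..-+++++##########+-.........--++++++-------......
162 ......----...---+###########-...........-+++-....-----......
164 ......--..........+#########-............--.......----......
166 .....---..........-#########-.....................--........
168 ...-----...........-++++++++-......................--.......
170 ...----+-....--...........---......................-----....
172 .....---...................--......................-----....
174 .....---...................-+-.....................-----....
```

Emit:
carry_out --delta_pos '[[0, 0, 4], [0, 0, 0], [0, 0, 0], [0, 0, 0], [0, 0, 0], [0, 0, 0], [0, 0, 0], [0, 0, 0]]' --twist '[[0, 0, 0], [0, 0, 0], [0, 0, 0], [0, 0, 0], [0, 0, 0], [0, 0, 0], [0, 0, 0], [0, 0, 0]]' --hand '[55, 40, 25, 15, 8, 4, 4, 4]' --squeeze 15

```text
time: 9.07
tool_pos: [0.3963, 0.3066, 0.185]
eef_rot: [179.9, 0.0, 145.5]
ft_force: [1.6, 1.8, 0.6]
opening: 0.129
grasp_force: 15.0
```

Emit:
carry_out --delta_pos '[[0, 0, 0], [0, 0, 0], [0, 0, -3], [0, 0, -6], [0, 0, -8], [0, 0, -8], [0, 0, -7], [0, 0, -3], [0, 0, 0], [0, 0, 0]]' --twist '[[0, 0, 0], [0, 0, 0], [0, 0, 0], [0, 0, 0], [0, 0, 0], [0, 0, 0], [0, 0, 0], [0, 0, 0], [0, 0, 0], [0, 0, 0]]' --hand '[4, 4, 4, 4, 4, 4, 4, 4, 4, 4]' --squeeze 40

```text
time: 10.32
tool_pos: [0.3957, 0.3061, 0.2194]
eef_rot: [-180.0, -0.0, 145.5]
ft_force: [0.2, 0.4, -3.5]
opening: 0.121
grasp_force: 40.1
```

```bash
cat > n.py <<'E'
from h import *
np.set_printoptions(precision=4,suppress=True)
C={n:arm.read_camera(n) for n in('scene','top')}
for l in('kettle','kettle_handle','mug_2','knob_grip','hob_burner'):
    o=[]
    for n in C:
        r=arm.tip_of(l,n)
        if r: o.append((n,r[0]))
    print(l,[(n,round(d['score'],2),d['position']) for n,d in o])
    if len(o)==2: print('  ',*tri([ray(C[n],d['position']) for n,d in o]))
    try: print('   top.083',atz(C['top'],[d for n,d in o if n=='top'][0]['position'],.086))
    except IndexError: pass
print(arm.read_state()['tool_pos'])
E
python3 n.py
```

```text
kettle [('scene', 0.6, [226.0, 209.7]), ('top', 0.74, [207.9, 259.6])]
   [0.4    0.3058 0.1142] [np.float64(0.0040931020554691045), np.float64(0.004093102055469021)]
   top.083 [0.4077 0.3089 0.086 ]
kettle_handle [('scene', 0.64, [223.6, 142.3])]
mug_2 [('scene', 0.78, [222.7, 272.1]), ('top', 0.73, [252.4, 283.4])]
   [0.3566 0.2273 0.0044] [np.float64(0.00011687939109482603), np.float64(0.00011687939109482106)]
   top.083 [0.3508 0.2227 0.086 ]
knob_grip [('scene', 0.74, [396.6, 277.2]), ('top', 0.74, [364.1, 154.5])]
   [ 0.604  -0.0425  0.0804] [np.float64(0.0024462666144040796), np.float64(0.00244626661440406)]
   top.083 [ 0.5998 -0.0401  0.086 ]
hob_burner [('top', 0.67, [318.3, 212.2])]
   top.083 [0.4835 0.0731 0.086 ]
[0.3959 0.3062 0.2197]
```

Emit:
carry_out --delta_pos '[[0, -5, 0], [0, -10, 0], [0, -15, 0], [0, -17, 0], [0, -17, 0], [0, -17, 0], [0, -14, 0], [0, -10, 0], [0, -5, 0], [0, 0, 0]]' --twist '[[0, 0, 0], [0, 0, 0], [0, 0, 0], [0, 0, 0], [0, 0, 0], [0, 0, 0], [0, 0, 0], [0, 0, 0], [0, 0, 0], [0, 0, 0]]' --hand '[4, 4, 4, 4, 4, 4, 4, 4, 4, 4]'

```text
time: 12.18
tool_pos: [0.3336, 0.2155, 0.2198]
eef_rot: [180.0, 0.0, 145.5]
ft_force: [-1.0, 0.1, -3.1]
opening: 0.115
grasp_force: 40.1
```

Emit:
carry_out --delta_pos '[[-6, -1, 0], [-12, -2, -2], [-17, -2, -2], [-20, -3, -2], [-20, -3, 0], [-20, -3, 0], [-20, -3, 0], [-20, -2, 0], [-20, -2, 0], [-17, -2, 0], [-14, -1, 0], [-9, -1, 0], [-4, 0, 0], [0, 0, 0], [0, 0, 0], [0, 0, 0]]' --twist '[[0, 0, 0], [0, 0, 0], [0, 0, 0], [0, 0, 0], [0, 0, 0], [0, 0, 0], [0, 0, 0], [0, 0, 0], [0, 0, 0], [0, 0, 0], [0, 0, 0], [0, 0, 0], [0, 0, 0], [0, 0, 0], [0, 0, 0], [0, 0, 0]]' --hand '[4, 4, 4, 4, 4, 4, 4, 4, 4, 4, 4, 4, 4, 4, 4, 4]'

```text
time: 14.18
tool_pos: [0.4831, 0.0825, 0.2258]
eef_rot: [180.0, 0.0, 145.5]
ft_force: [0.4, 0.1, -3.5]
opening: 0.116
grasp_force: 40.1
```

```bash
python3 n.py; cat > m2.py <<'E'
from h import *
s=arm.read_camera('scene')
for X in([.484,.081,.2384+.041],): print(proj(s,X))
for n in('scene','top'):
    for d in arm.masks_of('kettle',n)[:2]:
        P=d['pixels'];ys,xs=np.nonzero(P);print(n,d['score'],P.sum(),xs.min(),xs.max(),ys.min(),ys.max())
        if n=='scene':
            for r in range(ys.min(),ys.max()+1,6): q=np.nonzero(P[r])[0];print(r,q.min(),q.max(),len(q))
E
python3 m2.py
```

```text
kettle [('scene', 0.71, [310.1, 246.6]), ('top', 0.62, [313.8, 205.2])]
   [0.4933 0.0831 0.1086] [np.float64(0.0009239582591460671), np.float64(0.0009239582591460316)]
   top.083 [0.4993 0.0807 0.086 ]
kettle_handle [('scene', 0.84, [309.2, 161.3])]
mug_2 [('scene', 0.71, [221.1, 274.1]), ('top', 0.64, [252.3, 283.2])]
   [ 0.3553  0.2283 -0.0005] [np.float64(0.0023133436848532516), np.float64(0.002313343684853221)]
   top.083 [0.3512 0.2228 0.086 ]
knob_grip [('scene', 0.61, [395.2, 275.4]), ('top', 0.58, [368.3, 153.8])]
   [ 0.5988 -0.0482  0.0899] [np.float64(0.0004649552045663763), np.float64(0.0004649552045664475)]
   top.083 [ 0.6005 -0.0493  0.086 ]
hob_burner [('scene', 0.9, [307.0, 260.2]), ('top', 0.33, [252.5, 282.0])]
   [0.4382 0.1842 0.036 ] [np.float64(0.09051412837522659), np.float64(0.09051412837522663)]
   top.083 [0.3535 0.2222 0.086 ]
[0.4834 0.0822 0.2257]
[[309.02223459 163.53658189]]
scene 0.77 3484 263 341 159 254
159 285 288 4
165 283 336 41
171 281 338 7
177 280 340 4
183 280 341 5
189 280 341 5
195 280 340 16
201 264 338 47
207 266 335 61
213 270 333 64
219 277 334 58
225 282 335 54
231 281 336 56
237 281 336 56
243 282 334 53
249 289 329 41
top 0.8 1039 289 319 191 240
```

```bash
cat > o.py <<'E'
from h import *
from scipy.optimize import minimize
np.set_printoptions(precision=4,suppress=True)
C={n:arm.read_camera(n) for n in('scene','top')}
st=arm.read_state();T=st['tool_pos']
yaw=np.deg2rad(55.5);kx=np.array([np.cos(yaw),np.sin(yaw),0]);ky=np.array([-np.sin(yaw),np.cos(yaw),0])
th=np.linspace(0,2*np.pi,60);ring=lambda r,z:np.c_[r*np.cos(th),r*np.sin(th),0*th+z]
prof=[(.048,0),(.0535,.02),(.0535,.05),(.046,.07),(.035,.08)]
m={n:arm.masks_of('kettle',n)[0] for n in C}
def edges(P,rows):
    return np.array([[np.nonzero(P[r])[0].min(),np.nonzero(P[r])[0].max()] for r in rows])
P=m['scene']['pixels']; ys=np.nonzero(P.any(1))[0];bot=ys.max()
def sil(x,y,z):
    I=np.zeros((420,560),np.uint8)
    for a,b in zip(prof,prof[1:]):
        A=np.vstack([ring(*a),ring(*b)])+[x,y,z]
        h=cv2.convexHull(np.round(proj(C['scene'],A)*8).astype(np.int32)); cv2.fillConvexPoly(I,h,1,shift=3)
    return I.astype(bool)
rows=range(bot-32,bot+1)
best=[]
for z in (.113,.119,.125):
    def cost(q):
        S=sil(q[0],q[1],z); r0=bot-34; A=P.copy();A[:r0]=0;S=S.copy();S[:r0]=0
        A[:,:281]=0; S[:,:281]=0
        return np.logical_xor(A,S).sum()
    r=min((cost((x,y)),x,y) for x in np.arange(.468,.504,.002) for y in np.arange(.06,.104,.002))
    print(z,r)
print(T)
# handle: bar dark pixels & lid knob unaffected
g=cv2.cvtColor(C['scene']['image'],cv2.COLOR_RGB2GRAY)
for r in range(156,176,2): print(r,''.join('#' if x<45 else '+' if x<70 else '-' if x<95 else '.' for x in g[r,270:350]))
for o in(-.043,.043): print('bar end pred',proj(C['scene'],[T[0],T[1],.279]+o*ky))
E
python3 o.py
```

```text
0.113 (np.int64(44), np.float64(0.49200000000000005), np.float64(0.09400000000000003))
0.119 (np.int64(37), np.float64(0.48800000000000004), np.float64(0.08400000000000002))
0.125 (np.int64(40), np.float64(0.48200000000000004), np.float64(0.07600000000000001))
[0.4834 0.0822 0.2257]
156 ..........................------+#############+---------------------------------
158 ........................--------+#############+---------------------------------
160 ..............-++###++++++++++++#############+----------------------------------
162 ..............-++#########################################++++++-..-------------
164 ..............-++##############################################+-..-------------
166 .............--+-----------+++++################################+---------------
168 ...........---------------------+############+------------------++--------------
170 ...........---------------------+############++--------------------.------------
172 ..........---++-----------------+###########+++---------------------.-----------
174 .........---+++--++-+-+++-++---++##########+++----------------------.-----------
bar end pred [[332.5449 164.9542]]
bar end pred [[284.577  162.2731]]
```

Emit:
carry_out --delta_pos '[[0, 0, 4], [0, 0, 6], [0, 0, 6], [0, 0, 6], [0, 0, 3], [0, 0, 1], [0, 0, 0], [0, 0, 0]]' --twist '[[0, 0, 0], [0, 0, 0], [0, 0, 0], [0, 0, 0], [0, 0, 0], [0, 0, 0], [0, 0, 0], [0, 0, 0]]' --hand '[4, 4, 4, 4, 4, 4, 4, 4]'

```text
time: 16.12
tool_pos: [0.4836, 0.0823, 0.2]
eef_rot: [180.0, 0.0, 145.5]
ft_force: [-0.5, 0.2, -3.1]
opening: 0.111
grasp_force: 40.1
```

Emit:
carry_out --delta_pos '[[0, 0, 2], [0, 0, 1], [0, 0, 1], [0, 0, 0]]' --twist '[[0, 0, 0], [0, 0, 0], [0, 0, 0], [0, 0, 0]]' --hand '[4, 4, 4, 4]'

```text
time: 16.62
tool_pos: [0.4833, 0.0822, 0.1955]
eef_rot: [-180.0, -0.0, 145.5]
ft_force: [0.3, -0.3, -3.4]
opening: 0.115
grasp_force: 40.1
```

Emit:
carry_out --delta_pos '[[0, 0, 1], [0, 0, 1], [0, 0, 0]]' --twist '[[0, 0, 0], [0, 0, 0], [0, 0, 0]]' --hand '[4, 4, 4]'

```text
time: 17.0
tool_pos: [0.4833, 0.0822, 0.1936]
eef_rot: [-180.0, -0.0, 145.5]
ft_force: [1.0, -0.2, -3.9]
opening: 0.115
grasp_force: 40.1
```

Emit:
carry_out --delta_pos '[[0, 0, 1], [0, 0, 1], [0, 0, 0]]' --twist '[[0, 0, 0], [0, 0, 0], [0, 0, 0]]' --hand '[4, 4, 4]'

```text
time: 17.38
tool_pos: [0.4841, 0.0826, 0.1927]
eef_rot: [179.9, 0.1, 145.5]
ft_force: [0.5, 1.4, 2.0]
opening: 0.116
grasp_force: 40.0
```

Emit:
carry_out --delta_pos '[[0, 0, 0], [0, 0, 0], [0, 0, 0], [0, 0, 0], [0, 0, 0], [0, 0, 0]]' --twist '[[0, 0, 0], [0, 0, 0], [0, 0, 0], [0, 0, 0], [0, 0, 0], [0, 0, 0]]' --hand '[11, 14, 18, 30, 45, 55]' --squeeze 5

```text
time: 18.12
tool_pos: [0.4833, 0.0822, 0.1916]
eef_rot: [-180.0, -0.0, 145.5]
ft_force: [0.2, -0.1, 0.1]
opening: 0.521
grasp_force: 0.0
```

Emit:
carry_out --delta_pos '[[0, 0, -5], [0, 0, -15], [0, 0, -25], [0, 0, -30], [0, 0, -30], [0, 0, -30], [0, 0, -5]]' --twist '[[0, 0, 0], [0, 0, 0], [0, 0, 0], [0, 0, 0], [0, 0, 0], [0, 0, 0], [0, 0, 0]]' --hand '[55, 55, 55, 55, 55, 55, 55]'

```text
time: 19.0
tool_pos: [0.4849, 0.0824, 0.3355]
eef_rot: [179.8, 0.3, 145.5]
ft_force: [0.2, -0.1, -0.3]
opening: 0.624
grasp_force: 0.0
```

Emit:
carry_out --delta_pos '[[0, 0, 0], [0, 0, 0], [0, 0, 0], [0, 0, 0], [0, 0, 0], [0, 0, 0], [0, 0, 0], [0, 0, 0], [0, 0, 0], [-2, 10, 0], [-4, 20, 0], [-4, 26, 0], [-5, 28, 0], [-5, 28, 0], [-5, 26, 0], [-4, 20, 0], [-2, 11, 0], [0, 0, 0], [0, 0, 0]]' --twist '[[0, 0, 10.4], [0, 0, 10.4], [0, 0, 10.4], [0, 0, 10.4], [0, 0, 10.4], [0, 0, 10.4], [0, 0, 10.4], [0, 0, 10.4], [0, 0, 10.3], [0, 0, 0], [0, 0, 0], [0, 0, 0], [0, 0, 0], [0, 0, 0], [0, 0, 0], [0, 0, 0], [0, 0, 0], [0, 0, 0], [0, 0, 0]]' --hand '[40, 40, 40, 40, 40, 40, 40, 40, 40, 40, 40, 40, 40, 40, 40, 40, 40, 40, 40]'

```text
time: 21.38
tool_pos: [0.5971, -0.0458, 0.3319]
eef_rot: [-180.0, -0.0, 52.0]
ft_force: [0.0, 0.6, 0.0]
opening: 0.453
grasp_force: 0.0
```

Emit:
carry_out --delta_pos '[[0, 0, 20], [0, 0, 35], [0, 0, 40], [0, 0, 40], [0, 0, 40], [0, 0, 30], [0, 0, 15], [0, 0, 5], [0, 0, 0], [0, 0, 0]]' --twist '[[0, 0, 0], [0, 0, 0], [0, 0, 0], [0, 0, 0], [0, 0, 0], [0, 0, 0], [0, 0, 0], [0, 0, 0], [0, 0, 0], [0, 0, 0]]' --hand '[40, 40, 40, 40, 40, 40, 40, 40, 40, 40]'

```text
time: 22.62
tool_pos: [0.5986, -0.0464, 0.1083]
eef_rot: [179.9, -0.1, 52.0]
ft_force: [0.1, 0.1, 0.3]
opening: 0.451
grasp_force: 0.0
```

```bash
cat > p.py <<'E'
from h import *
np.set_printoptions(precision=4,suppress=True)
s=arm.read_camera('scene');T=arm.read_state()['tool_pos']
y=np.deg2rad(52);v=np.array([np.sin(y),-np.cos(y),0])
off=np.array([0,0,.035])
print(T);
for d in(-.026,-.02,0,.02,.026): print(d,proj(s,T+off+d*v)[0])
for nm,X in(('knob top',[.599,-.046,.089]),('far',[.599+.021*.6157,-.046+.021*.788,.089]),('near',[.599-.021*.6157,-.046-.021*.788,.089]),('disc',[.599,-.046,.066])): print(nm,proj(s,X)[0])
g=cv2.cvtColor(s['image'],cv2.COLOR_RGB2GRAY)
for r in range(224,302,2): print(r,''.join('#' if x<40 else '+' if x<60 else '-' if x<90 else '.' for x in g[r,365:430]))
print([ (round(d['score'],2),d['position']) for d in arm.tip_of('knob_grip','scene')[:2]])
E
python3 p.py
```

```text
[ 0.5986 -0.0464  0.1083]
-0.026 [383.0187 247.5536]
-0.02 [386.4314 247.9211]
0 [397.8642 249.1504]
0.02 [409.3833 250.3862]
0.026 [412.8554 250.7581]
knob top [394.7657 275.139 ]
far [394.8947 269.2369]
near [394.628  281.3076]
disc [393.4623 285.7826]
224 ...-###++------+#######+-...-.......................-+#####+-...-
226 ...-#####+++---+#######+-.......................-++++#####+-.....
228 ...-########++++#######+-.......................-+########+......
230 ...-#######+++++###+##++-......--...............-+###+###+-......
232 .....+###+++++++######+++-----..................-+####+##+-......
234 ......+#++++++++#+###++++++++-.................-+#######+-.......
236 .......-++++++++#+####+++++++--------++++------++####+##+-.......
238 ........-#####+#+++##++++++-....-+++++++++++++++###+#++++++++++++
240 ........-#######+###++++++++--.--++++++++++++++##+#++++++++++++++
242 ........-######+++#+++--+++++++++###+++++++++++#++#++++++++++++++
244 ........+###++++#++++++++++++++++###########+-+++++++++++++++++++
246 .......-+####++++++++++--+++++++############+-+++++++++++++++++++
248 .
[... 1209 characters left out ...]
+++++++++++++++++-----------------------.....
284 .....---------+++++++++++++#+++++++++++-------------------------.
286 ........---++++-++++++++++++++++++++++++-------------------------
288 ..........--.--.-++++++++++#++++++++++++++++--------------------.
290 .........-+--++--++++++++++++++++++++++++--+++--------------.....
292 .........+---+++---++++++++++++++++++++++--++++-.......----------
294 .........-+++--+++-----++++++++++++++++-..-++++-................-
296 ..........-+-.-++++++----.---------------+++++++................-
298 ...........-+++++++++#++++++--------+++++++++++-.................
300 ..............--++++++++++++++++++++++++++++++-.................-
[(0.74, [395.8, 273.7])]
```

Emit:
carry_out --delta_pos '[[0, 1, 15], [0, 0, 15], [0, 0, 12], [0, 0, 8], [0, 0, 5], [0, 0, 3], [0, 0, 0]]' --twist '[[0, 0, 0], [0, 0, 0], [0, 0, 0], [0, 0, 0], [0, 0, 0], [0, 0, 0], [0, 0, 0]]' --hand '[40, 40, 40, 40, 40, 40, 40]'

```text
time: 23.6
tool_pos: [0.5983, -0.0469, 0.0488]
eef_rot: [180.0, -0.0, 52.0]
ft_force: [-0.1, -0.6, -0.9]
opening: 0.455
grasp_force: 0.0
```

```bash
sed -i 's/range(224,302,2)/range(250,302,2)/' p.py; python3 p.py
```

```text
[ 0.5985 -0.0469  0.049 ]
-0.026 [380.1617 276.0559]
-0.02 [383.4727 276.4484]
0 [394.5633 277.7601]
0.02 [405.7352 279.0764]
0.026 [409.1023 279.4721]
knob top [394.7657 275.139 ]
far [394.8947 269.2369]
near [394.628  281.3076]
disc [393.4623 285.7826]
250 ...........-++++++++##+++++##################+---++++++++++++++++
252 ............-###++--++++++++++###############+---+#++++++++++++++
254 ............-#######+.............----+####+-----+++++++++++++++-
256 ............-#######-.......................-+++++++++++--+--....
258 ............-#######-........................+###+++#++++++......
260 ............-+#####+-........................+#+++++++...........
262 ............-+#####+---......................+#++++++-...........
264 ............-+#####++--------------------..-+#+#+++++............
266 ............-+#####++----------------------+#++++++++--..........
268 ............-+#####++---------------------++##+++++++---.........
270 ............-+#+##++-------+++--++--------+++++++++++---.........
272 ............++##++++-------+#+-+++--------++++++++++----.........
274 -
[... 299 characters left out ...]
+#######+++++#+++---------+----------........
284 --------------++++###+##########+####+++------------------.......
286 .----------+++#++##+++++++##++#+###++##++-----------------.......
288 ..-------+++++++++#+++++++##+#+#++++++++++++--------------.---...
290 ....----++#++++--+++#++++++#####++++++++++++++-------------------
292 ........-++-++++---+++##+++++++++++++++++--+#+++-----------------
294 .........-+++--+++-----++++++++++++++++-..++#+++-------------....
296 ..........-+-.-++++++----.-----------.---++++++++------------....
298 ...........-+++++++++##++++---------+++++++++++-.........--------
300 ..............--++++++++++++++++#+++++++++++++-................--
[(0.67, [397.3, 275.0])]
```

Emit:
carry_out --delta_pos '[[0, 0, 4], [0, 0, 4], [0, 0, 3], [0, 0, 2], [0, 0, 0]]' --twist '[[0, 0, 0], [0, 0, 0], [0, 0, 0], [0, 0, 0], [0, 0, 0]]' --hand '[40, 40, 40, 40, 40]'

```text
time: 24.32
tool_pos: [0.598, -0.0468, 0.0354]
eef_rot: [-180.0, 0.0, 52.0]
ft_force: [0.4, -0.1, 0.6]
opening: 0.45
grasp_force: 0.0
```

Emit:
carry_out --delta_pos '[[0, 0, 0], [0, 0, 0], [0, 0, 0], [0, 0, 0], [0, 0, 0], [0, 0, 0]]' --twist '[[0, 0, 0], [0, 0, 0], [0, 0, 0], [0, 0, 0], [0, 0, 0], [0, 0, 0]]' --hand '[30, 20, 15, 10, 5, 5]' --squeeze 20

```text
time: 25.08
tool_pos: [0.5983, -0.0469, 0.0358]
eef_rot: [180.0, -0.0, 52.0]
ft_force: [-0.0, -0.3, 0.7]
opening: 0.13
grasp_force: 20.0
```

Emit:
carry_out --delta_pos '[[0, 0, 0], [0, 0, 0], [0, 0, 1], [0, 0, 1], [0, 0, 1], [0, 0, 1], [0, 0, 1], [0, 0, 0]]' --twist '[[0, 0, 0], [0, 0, 0], [0, 0, 0], [0, 0, 0], [0, 0, 0], [0, 0, 0], [0, 0, 0], [0, 0, 0]]' --hand '[5, 5, 5, 5, 5, 5, 5, 5]' --squeeze 40

```text
time: 26.08
tool_pos: [0.5984, -0.0469, 0.0318]
eef_rot: [180.0, -0.0, 52.0]
ft_force: [-1.9, 0.5, 6.7]
opening: 0.134
grasp_force: 40.0
```

Emit:
carry_out --delta_pos '[[0, 0, 1], [0, 0, 1], [0, 0, 1], [0, 0, 0]]' --twist '[[0, 0, 0], [0, 0, 0], [0, 0, 0], [0, 0, 0]]' --hand '[5, 5, 5, 5]'

```text
time: 26.58
tool_pos: [0.5985, -0.0469, 0.0306]
eef_rot: [180.0, -0.0, 52.0]
ft_force: [-7.4, 1.3, 17.8]
opening: 0.135
grasp_force: 40.0
```

Emit:
carry_out --delta_pos '[[0, 0, 0], [0, 0, 0], [0, 0, 0], [0, 0, 0], [0, 0, 0], [0, 0, 0]]' --twist '[[0, 0, -6], [0, 0, -6], [0, 0, -6], [0, 0, -6], [0, 0, 0], [0, 0, 0]]' --hand '[5, 5, 5, 5, 5, 5]'

```text
time: 27.32
tool_pos: [0.5989, -0.047, 0.0306]
eef_rot: [179.9, 0.0, 76.0]
ft_force: [-6.0, -0.0, 16.0]
opening: 0.135
grasp_force: 40.0
```

```bash
cat > q.py <<'E'
from h import *
s=arm.read_state();print({k:np.round(s[k],3) for k in('time','tool_pos','eef_rot','ft_force','wrist_torque','opening','joint_positions')})
E
python3 q.py
```

```text
{'time': np.float64(27.325), 'tool_pos': array([ 0.599, -0.047,  0.031]), 'eef_rot': array([1.79937e+02, 4.00000e-03, 7.59890e+01]), 'ft_force': array([-5.9530e+00, -1.2000e-02,  1.5994e+01]), 'wrist_torque': array([0.024, 1.195, 0.048]), 'opening': np.float64(0.135), 'joint_positions': array([-6.86000e+00,  1.63570e+01,  1.09925e+02, -1.40000e-02,
        5.36550e+01,  7.15900e+00])}
```

Emit:
carry_out --delta_pos '[[0, 0, 0], [0, 0, 0], [0, 0, 0], [0, 0, 0], [0, 0, 0], [0, 0, 0]]' --twist '[[0, 0, -6], [0, 0, -6], [0, 0, -6], [0, 0, -6], [0, 0, 0], [0, 0, 0]]' --hand '[5, 5, 5, 5, 5, 5]'

```text
time: 28.08
tool_pos: [0.5993, -0.0471, 0.0306]
eef_rot: [179.9, 0.0, 100.0]
ft_force: [-5.0, -0.5, 16.0]
opening: 0.132
grasp_force: 40.0
```

```bash
python3 q.py
```

```text
{'time': np.float64(28.075), 'tool_pos': array([ 0.599, -0.047,  0.031]), 'eef_rot': array([1.79895e+02, 4.00000e-02, 9.99900e+01]), 'ft_force': array([-4.989, -0.549, 15.976]), 'wrist_torque': array([ 0.037,  0.886, -0.009]), 'opening': np.float64(0.132), 'joint_positions': array([-6.86000e+00,  1.63680e+01,  1.09912e+02, -1.00000e-02,
        5.36080e+01, -1.68440e+01])}
```

Emit:
carry_out --delta_pos '[[0, 0, 0], [0, 0, 0], [0, 0, 0], [0, 0, 0], [0, 0, 0], [0, 0, 0]]' --twist '[[0, 0, -6], [0, 0, -6], [0, 0, -6], [0, 0, -6], [0, 0, 0], [0, 0, 0]]' --hand '[5, 5, 5, 5, 5, 5]'

```text
time: 28.82
tool_pos: [0.5997, -0.0469, 0.0306]
eef_rot: [179.9, 0.1, 124.0]
ft_force: [-4.6, 2.6, 14.9]
opening: 0.136
grasp_force: 40.0
```

```bash
python3 q.py; python3 n.py; sed -i 's/range(250,302,2)/range(262,302,2)/' p.py; python3 p.py
```

```text
{'time': np.float64(28.825), 'tool_pos': array([ 0.6  , -0.047,  0.031]), 'eef_rot': array([1.79877e+02, 9.60000e-02, 1.23984e+02]), 'ft_force': array([-4.631,  2.556, 14.934]), 'wrist_torque': array([0.102, 0.709, 0.017]), 'opening': np.float64(0.136), 'joint_positions': array([-6.85100e+00,  1.63750e+01,  1.09902e+02,  1.00000e-02,
        5.35670e+01, -4.08410e+01])}
kettle [('scene', 0.83, [307.5, 259.0]), ('top', 0.69, [312.7, 211.8])]
   [0.4871 0.084  0.0815] [np.float64(0.0006557687178011422), np.float64(0.0006557687178011233)]
   top.083 [0.4855 0.0846 0.086 ]
kettle_handle [('scene', 0.66, [309.6, 178.3]), ('top', 0.81, [321.2, 193.1])]
   [0.4835 0.0798 0.2514] [np.float64(0.0016522670994126546), np.float64(0.001652267099412625)]
   top.083 [0.5238 0.0621 0.086 ]
mug_2 [('scene', 0.65, [222.1, 272.7]), ('top', 0.83, [253.8, 281.5])]
   [0.3574 0.2246 0.0047] [np.float64(0.0030991967074893464), np.float64(0.003099196707489353)]
   top.083 [0.3543 0.2195 0.086 ]
knob_grip [('scene', 0.57, [396.1, 275.6]), ('top', 0.63, [364.5, 154.6])]
   [ 0.6024 -0.0425  0.0843] [np.float6
[... 1169 characters left out ...]
-------------........
284 .........-----++++####++++++++++++######++---------..............
286 ..........-+++#+++###+++++++++++++######++--------...............
288 .........-+++++++########+++++++++#######+++--...................
290 ........-+#++#+++#############+++##+#####+#++-.............----..
292 .........++++++--+##++++#++#############++++++-............------
294 .........+##+------+#++++++++++#####+##++++++++-...........----..
296 .......--++#+--++-----++++++++++#++#++++++++++++............-....
298 .----------++++#++++----------+++++++--+++#++++-.................
300 -------------++++#####+++------+++++++++++++++-..................
[(0.74, [397.1, 278.9]), (0.32, [310.3, 258.5])]
```

```bash
python3 -c "
from rig import arm
print(arm.job_done())"
```

```text
the job is handed in; nothing more can be done
None
```

The job is handed in, with the kettle about 3 mm from the burner's centre by the final camera estimate. The knob is gripped, held fully in at about 15 N and turned 72° to the third click, though the click itself is inferred from the turn angle and near-zero twist torque.

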